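# Couple the test gauge to the bench air outlet

## Robot

A 7-joint arm with a two-finger parallel gripper is mounted at the origin on the work surface. World frame = base frame: x ahead of the robot, y to its left, z up, the work surface at z = 0. Lengths are in mm, angles in rad, forces in N, time in s.
With the tool pointing down it reaches from about 425 to 925 mm from the base axis. Payload 6.8 kg.
Tool frame: the origin (TCP) lies at the very end of the fingers, on their centre line; the grasp point (between the pads) lies r.pinch_z behind it (r.pinch_z is the distance from the TCP to the grasp point, in mm); z points along the fingers, y is the line along which they close (so a half turn about z gives the same grasp; the last joint's range is limited). The gripper opens to 85 mm and grips with 20 to 120 N. Pads are 22 mm wide; open, the fingers measure 114 mm over their backs; the gripper's body (76 mm by 85 mm) begins 54 mm behind the grasp point. The pads swing forward as they close: fully open they stand 13 mm farther back than shut.
Start: joints at [-1.233, 0.477, 0.022, 1.555, -0.011, 1.109, -0.083], TCP at [291.045, 609.048, 231.308] pointing down, gripper open.
Joint ranges: [-2.96, 2.96], [-0.34, 2.1], [-1.41, 1.46], [0.24, 2.44], [-1.37, 4.51], [0.17, 1.92], [-2.96, 2.96]. Speed limits (rad/s): [2.39, 2.39, 3.14, 3.14, 3.14, 3.14, 3.14].

## Interface

Orientations are given as a unit quaternion [x, y, z, w].
In Python, from workcell import r gives the robot as it stands.
- The arm moves only by the tool jog_arm, never from a script. Its argument "series" is a list of rows, each an object of numbers: "x", "y", "z": the shift along the tool's x, y, z in mm; "rx", "ry", "rz": the turn, a rotation vector about the tool's x, y, z in rad; "claw": the closure, from -1 (fully open) to 1 (shut), so that 0 is half open. A call has 1 to 8 rows; each row shifts and turns the commanded pose from where the row before left it, along the tool's axes as they then stand; what a row does not reach is not made up. A row lasts 1/10 s, in which the tool goes at most 50 mm and 8.59 degrees, less where a joint would pass 70% of its speed; a pose out of reach is approached as far as the arm can. A call is refused whole if a number of a shift passes 50 or a number of a turn 0.15, either way. A call with a gripper value outside its range is refused whole. The fingers move at their own pace and stop on an object; "force" is the grip in N (left out, the last holds). Time passes only in rows, so rows that do not move let the fingers close. It gives the time, the measured TCP pose, the force, the opening and the grip force at its end, in the units of the state.
- r.get_state(): the state, without advancing time (a new reading comes with each control period).
- r.snapshot(name): name is "scene" or "top" or "wrist"; returns the picture (420x560x3 uint8, red, green, blue); there is no depth.
- r.calibration(name): a dict with "mtx" (3x3 intrinsics, pixels), "k1" (the pictures are not rectified: a ray, as slopes to the right and down, at radius r is drawn at 1 + k1 r^2 times it, then the intrinsics apply), "origin" and "attitude" of the camera in the world. Camera axes: x right, y up, looking along -z (the intrinsics and any distortion apply to the point x, -y, -z); pixel columns grow to the right and rows downward; lengths in mm; the calibration is good to about 2 mm. A picture is of the moment at which its call begins: read the wrist's pose just before it. calibration takes no time and is no camera call; for the wrist camera it gives the pose at the moment of the call.
- r.close_job(): hands the job in; it is judged then, once.
The state is a dict: "time_s": time; "qpos": joint angles; "joint_vel": joint speeds; "effort": joint torques, N m; "eef_pos": TCP position; "orientation": TCP orientation; "force": force on the tool from outside, world axes, zero at the start; "wrist_torque": the same for the moment, N m; "width": finger opening in mm; "gripper_force": force on a finger pad.
Only numpy, scipy, OpenCV 4.12 (cv2) and the standard library are available. Lean on these libraries where they do the work, as an engineer would, in place of code of your own. Each camera call takes 0.05 s, during which the arm holds its last target. There are 200 camera calls.

## Task

Fit the test gauge to the bench's compressed-air outlet: pull the outlet's sleeve down until its catches hold it back and let go of it, then push the gauge's plug gently into the mouth until it trips the catches and the sleeve springs up and locks it. Let go and leave the gauge locked there, upright; press on it with no more than about 20 N, and leave the glassware alone.

Things in the scene. Friction and masses are not known exactly. Their poses are not given: they have to be found in the camera images.
- deck_top (a point): centre of the top of the grey square deck plate (110 x 110 x 14 mm) fixed on the bench; z up. The brass outlet stands upright, its axis through this point. It is screwed in more or less far: its rim (mouth, 31 mm across) is 100 to 114 mm above this point, not measured: feel the seating depth. Bore 20 mm wide; a 3 mm deep funnel widens it to 26 mm at the rim.
- sleeve_grip (a point): point on the outlet's axis, 94 mm above the deck plate's top and fixed to the plate: at this height the knurled steel sleeve round the outlet can always be grasped. Sleeve 40 mm across, 35 mm tall above a flange at its foot 54 mm wide, 4 mm thick. At rest its top edge is 6 mm and the flange's top 41 mm below the rim.
- catch_foot (a point): point on the deck plate's top 32 mm along its x axis, under one of two steel catches (32 mm out from the axis along the plate's +x and -x, 10 mm wide) which stand below the flange, tops about 44 mm below the rim. They hook over the flange to hold the sleeve back, and slide outwards to free it when the plug comes home.
- sleeve (a joint): how far the sleeve is pulled down (m). 0 = forward (up): jaws then block the bore 15 mm below the rim. A spring pulls it to 0 with 4 N, 8 N at 10 mm; with the catches the pull needs up to 20 N. Just past 10 mm they snap over and hold it near 10 mm when let go, jaws clear; hard end at 13 mm. It springs to 0 only when the plug is pushed to about 3 mm from home.
- gauge_case (a point): centre of the gauge's round black case, dial up, 44 mm across, 28 mm tall: grasp it here. The loose gauge (about 200 g, 88 mm tall) stands upright; z up along its axis. Below this centre: case underside 14 mm, underside of the 34 mm wide brass shoulder 40 mm, plug tip 74 mm.
- plug_tip (a point): foot of the gauge's 18 mm wide steel plug (2 mm chamfer; groove 11 to 21 mm above the tip; shoulder's underside 34 mm above it). Home when the shoulder lies on the outlet's rim, plug 34 mm deep. It goes in freely for 25 mm, then a sprung valve and the catches resist, up to 10 to 15 N, until they trip about 3 mm before home; then a hard stop. Locked, it has 4 mm of play upwards.
- block_top (a point): centre of the hole's mouth in the top of the fixed wooden block (80 x 80 x 40 mm) in which the gauge stands, at the start, its plug in the hole and its shoulder 1 mm above the block; hole 21 mm wide, 33 mm deep
- beaker: glass beaker 68 mm across, 85 mm tall, origin at the centre of its underside; bystander
- flask: conical glass flask 82 mm across, 112 mm tall, origin at the centre of its underside; bystander
- vial: small glass jar with metal cap, 40 mm across, 70 mm tall, origin at the centre of its underside; bystander
There are look-alikes about, which are no part of the job. Leave any black look-alike of the part that bears deck_top alone.

How it is judged (in metres and radians):
On the way, in this order (a step that is already met when the one before it is completed fails the run):
1. the sleeve is held back by its catches, let go by the robot, the gauge not yet at the outlet (value of joint sleeve above 0.0085 m and contact force between the fingers and sleeve below 0.5 N and horizontal distance between gauge_case and deck_top above 0.05 m), for 0.2 s.
2. the plug is in the bore with the sleeve still back (value of joint sleeve above 0.0085 m and horizontal distance between gauge_case and deck_top below 0.006 m and z of gauge_case in the frame of deck_top below 0.164 m).
At the end, for the whole second after the job is handed in: the sleeve is forward again (within 2 mm), the gauge stands in the outlet, within 5 mm of its axis and 0.1 rad of upright, its case centre 137 to 158.7 mm above the deck plate's top (home or risen by its play of 4 mm, for every height of the outlet), at rest and released (value of joint sleeve below 0.002 m and horizontal distance between gauge_case and deck_top below 0.005 m and z of gauge_case in the frame of deck_top between 0.137 and 0.1587 m and angle between gauge_case's own z axis and vertical below 0.1 rad and linear speed of gauge below 0.02 m/s); the robot touches nothing.
It fails at once if the gauge is forced: its contact forces on the outlet (push and side forces added up) pass 38 N, reached at a push of some 22 N (contact force between gauge and coupler above 38 N).
It fails at once if a piece of glassware is shifted more than 30 mm or tipped (distance of any of beaker, flask, vial from where it was at the start of the episode above 0.03 m or angle between any of beaker, flask, vial's own z axis and vertical above 0.4 rad).
It also fails if it takes over 64 s, if anything falls off the work surface, if the arm or the gripper's body presses on something with over 40 N, if the wrist force passes 120 N, or if a joint passes its speed limit or range.

## Working session

There is one attempt and no reset: what is moved stays moved. The work goes in short steps, Python scripts to look and compute and a tool call to move; the robot and the scene stay as the last step left them, time stands still between calls to the robot, and variables do not carry over. Pictures are saved under pics/ and viewed, at most 10 in all, crops included, and the job is handed in when it is done.

Besides the shell and the picture viewer there is one more tool, called after "Call:" by a JSON object that holds its "fn" and its "kwargs", one argument or row to a line. jog_arm: Moves the arm, as the interface text tells. Its arguments: {"type":"object","properties":{"series":{"type":"array","items":{"type":"object","properties":{"x":{"type":"number"},"y":{"type":"number"},"z":{"type":"number"},"rx":{"type":"number"},"ry":{"type":"number"},"rz":{"type":"number"},"claw":{"type":"number"}}}},"force":{"type":"number"}},"required":["series"]}

```bash
mkdir -p pics; ls
python3 - <<'E'
from workcell import r
import cv2,numpy as np
for n in ("scene","top"):
    cv2.imwrite(f"pics/{n}0.png",r.snapshot(n)[:,:,::-1])
    print(n,r.calibration(n))
s=r.get_state();print(s,r.pinch_z)
E
```

```text
pics
scene {'mtx': array([[412.85108917,   0.        , 273.67011498],
       [  0.        , 412.85108917, 203.56011156],
       [  0.        ,   0.        ,   1.        ]]), 'k1': -0.09802921760476764, 'origin': array([1225.7871454 , -154.45329796, 1110.73595048]), 'attitude': array([0.2134155 , 0.17052403, 0.60119773, 0.75095717])}
top {'mtx': array([[533.11481285,   0.        , 278.41535655],
       [  0.        , 533.11481285, 208.17977586],
       [  0.        ,   0.        ,   1.        ]]), 'k1': 0.03583279059407947, 'origin': array([5.31979517e+02, 1.98018530e-01, 1.36359710e+03]), 'attitude': array([ 0.01727015, -0.02367105, -0.70542821,  0.70817544])}
{'time_s': 0.1, 'qpos': array([-1.2331041 ,  0.47769921,  0.02235306,  1.55632669, -0.01148812,
        1.10929276, -0.08312431]), 'joint_vel': array([ 4.47394141e-04, -1.44114140e-03, -1.23449641e-03, -1.40635542e-03,
        6.45653062e-04, -1.52068583e-03, -6.85184991e-05]), 'effort': array([ 4.88080317e-03, -5.97755599e+01,  1.61406700e+00, -2.81957334e+01,
        1.28751725e-02,  4.94270440e-03,  1.19196164e-05]), 'eef_pos': array([290.83616271, 608.55659308, 230.44629013]), 'orientation': array([ 2.21058829e-01,  9.75260148e-01, -7.90881327e-04, -1.12378784e-04]), 'force': array([ 0.84656859, -0.42691723,  0.45884128]), 'wrist_torque': array([0.05508791, 0.03877328, 0.00014298]), 'gripper_force': 0.0, 'width': 85.37886026432041} 18.700000000000003
```

View pics/scene0.png

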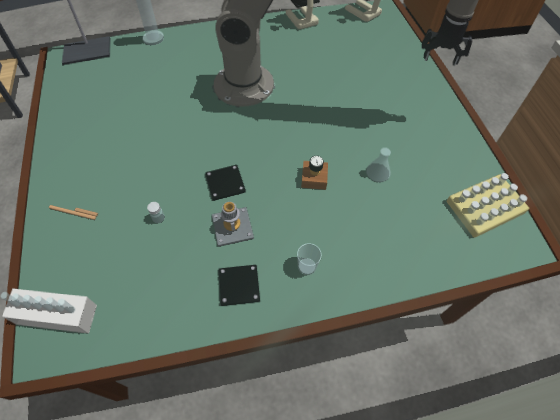

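View pics/top0.png

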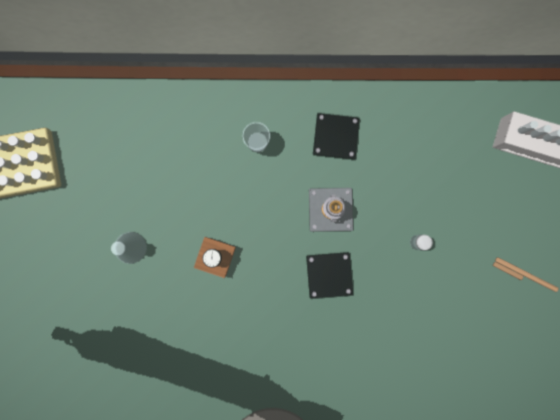

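The scene shows three plates: grey with the brass outlet (scene 232,226; top 331,210), and two black look-alikes (top 337,136 and 330,275). I choose the grey one. The gauge stands in the wooden block (top 213,257; scene 316,165). Glassware in the top view: beaker (257,138), flask (128,248), vial (424,243). Next is one close crop to check and measure.

```bash
cat > h.py <<'E'
import numpy as np,cv2
from scipy.spatial.transform import Rotation as R
def proj(P,c):
    p=R.from_quat(c['attitude']).inv().apply(np.atleast_2d(P)-c['origin'])
    s=np.c_[p[:,0],-p[:,1]]/-p[:,2:]; s*=1+c['k1']*(s**2).sum(1,keepdims=True)
    return s@c['mtx'][:2,:2].T+c['mtx'][:2,2]
def ray(uv,c):
    s=(np.array(uv,float)-c['mtx'][:2,2])/np.diag(c['mtx'])[:2]; q=s.copy()
    for _ in range(20): q=s/(1+c['k1']*(q@q))
    return c['origin'],R.from_quat(c['attitude']).apply([q[0],-q[1],-1])
def onz(uv,z,c):
    o,d=ray(uv,c); return o+d*(z-o[2])/d[2]
E
python3 - <<'E'
import cv2,numpy as np
t=cv2.imread('pics/top0.png');s=cv2.imread('pics/scene0.png')
f=lambda im,x,y:cv2.resize(im[y:y+60,x:x+80],(400,300),interpolation=cv2.INTER_CUBIC)
cv2.imwrite('pics/c.png',np.vstack([np.hstack([f(t,292,180),f(t,175,228)]),np.hstack([f(s,192,190),f(s,276,140)])]))
E
```

```text
(no output)
```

View pics/c.png

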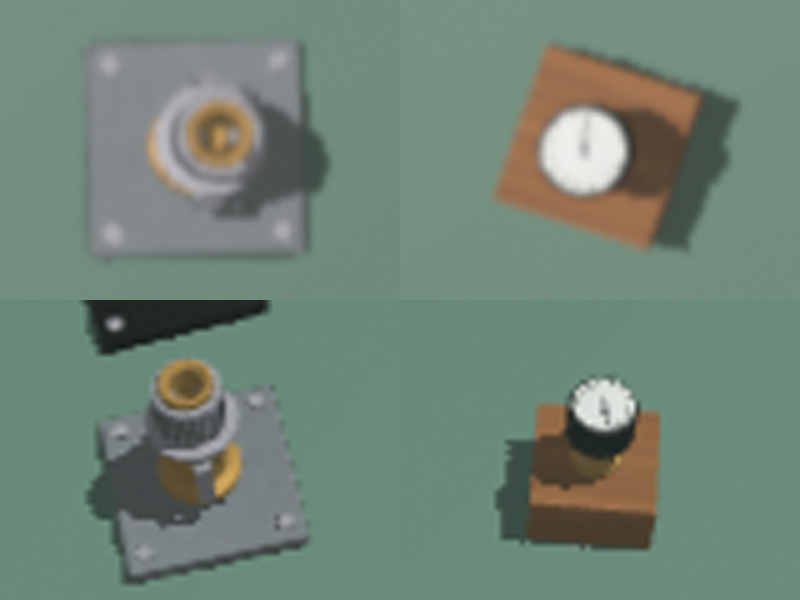

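The close crop confirms the grey plate with brass outlet and knurled sleeve (rim about top 335.6,206.2 and scene 228.8,206.2), and the gauge dial in the block (top 211.6,258 and scene 316,160.4).

Run:
```python
from h import *
from workcell import r
np.set_printoptions(precision=1,suppress=True)
t,s=r.calibration('top'),r.calibration('scene')
T=lambda x,y,a,b:(a+(x+.5)/5-.5,b+(y+.5)/5-.5)
for z in(14,):
    c=[onz(T(*p,292,180),z,t) for p in((88,42),(300,40),(305,253),(90,255))]
    print(np.array(c),np.mean(c,0))
c=[onz(T(*p,192,190),14,s) for p in((97,122),(272,88),(308,240),(127,276))];print(np.array(c),np.mean(c,0))
for z in(114,121,128):print(z,onz((335.6,206.2),z,t),onz((228.8,206.2),z,s))
print('dial',onz((211.6,258),95,t),onz((316,160.4),95,s))
c=[onz(T(*p,175,228),40,t) for p in((150,43),(301,93),(252,248),(96,197))];print('block',np.mean(c,0))
for n,uv in dict(beaker=(257,138),flask=(128,248),vial=(424,243)).items():print(n,onz(uv,40,t))
print(r.calibration('wrist'))
```

```text
[[ 662.   -90.    14. ]
 [ 663.4 -197.8   14. ]
 [ 555.2 -199.9   14. ]
 [ 553.7  -91.    14. ]] [ 608.6 -144.7   14. ]
[[ 559.5 -202.3   14. ]
 [ 559.   -92.4   14. ]
 [ 667.6  -91.    14. ]
 [ 667.7 -199.9   14. ]] [ 613.5 -146.4   14. ]
114 [ 609.7 -145.3  114. ] [ 605.9 -145.   114. ]
121 [ 609.2 -144.5  121. ] [ 610.2 -145.   121. ]
128 [ 608.8 -143.7  128. ] [ 614.6 -145.1  128. ]
dial [486.8 146.5  95. ] [488.9 145.9  95. ]
block [488.3 145.6  40. ]
beaker [784.5  42.6  40. ]
flask [509.  358.4  40. ]
vial [ 523.8 -372.6   40. ]
{'mtx': array([[311. ,   0. , 281.7],
       [  0. , 311. , 206.3],
       [  0. ,   0. ,   1. ]]), 'k1': 0.006896387667840474, 'origin': array([226.2, 640.3, 372.7]), 'attitude': array([-0.1, -0.1,  0.5,  0.8])}
```

Call:
{"fn": "jog_arm", "kwargs": {
  "series": [
    {"rz": -0.149},
    {"rz": -0.149},
    {"rz": -0.149},
    {"x": -20,"y": -47},
    {"x": -20,"y": -47},
    {"x": -20,"y": -47},
    {"x": -20,"y": -47},
    {"x": -20,"y": -47}
  ]
}}

```text
schema error: expected keys x, y, z, rx, ry, rz, claw
```

Call:
{"fn": "jog_arm", "kwargs": {
  "series": [
    {"x": -20,"y": -47},
    {"x": -20,"y": -47},
    {"x": -20,"y": -47},
    {"x": -20,"y": -47},
    {"x": -20,"y": -47},
    {"x": -20,"y": -47},
    {"x": -20,"y": -47},
    {"x": -20,"y": -47}
  ]
}}

```text
schema error: expected keys x, y, z, rx, ry, rz, claw
```

Call:
{"fn": "jog_arm", "kwargs": {
  "series": [
    {"x": -20,"y": -47},
    {"x": -20,"y": -47},
    {"x": -20,"y": -47},
    {"x": 0}
  ]
}}

```text
schema error: expected keys x, y, z, rx, ry, rz, claw
```

All seven keys are needed in every row.

Call:
{"fn": "jog_arm", "kwargs": {
  "series": [
    {"x": 0,"y": 0,"z": 0,"rx": 0,"ry": 0,"rz": -0.149,"claw": -1},
    {"x": 0,"y": 0,"z": 0,"rx": 0,"ry": 0,"rz": -0.149,"claw": -1},
    {"x": 0,"y": 0,"z": 0,"rx": 0,"ry": 0,"rz": -0.149,"claw": -1},
    {"x": -20,"y": -47,"z": 0,"rx": 0,"ry": 0,"rz": 0,"claw": -1},
    {"x": -20,"y": -47,"z": 0,"rx": 0,"ry": 0,"rz": 0,"claw": -1},
    {"x": -20,"y": -47,"z": 0,"rx": 0,"ry": 0,"rz": 0,"claw": -1},
    {"x": -20,"y": -47,"z": 0,"rx": 0,"ry": 0,"rz": 0,"claw": -1},
    {"x": -20,"y": -47,"z": 0,"rx": 0,"ry": 0,"rz": 0,"claw": -1}
  ]
}}

```text
time_s: 0.9
eef_pos: [389.6, 376.9, 231.0]
orientation: [-0.001, 1.0, -0.0, -0.0]
force: [0.4, 0.5, 0.9]
width: 85.3
gripper_force: 0.0
```

Call:
{"fn": "jog_arm", "kwargs": {
  "series": [
    {"x": -20,"y": -47,"z": 0,"rx": 0,"ry": 0,"rz": 0,"claw": -1},
    {"x": -20,"y": -47,"z": 0,"rx": 0,"ry": 0,"rz": 0,"claw": -1},
    {"x": -20,"y": -47,"z": 0,"rx": 0,"ry": 0,"rz": 0,"claw": -1},
    {"x": -20,"y": -47,"z": 0,"rx": 0,"ry": 0,"rz": 0,"claw": -1},
    {"x": -20,"y": -47,"z": 0,"rx": 0,"ry": 0,"rz": 0,"claw": -1},
    {"x": -20,"y": -47,"z": 0,"rx": 0,"ry": 0,"rz": 0,"claw": -1},
    {"x": -20,"y": -47,"z": 0,"rx": 0,"ry": 0,"rz": 0,"claw": -1},
    {"x": -20,"y": -47,"z": 0,"rx": 0,"ry": 0,"rz": 0,"claw": -1}
  ]
}}

```text
time_s: 1.7
eef_pos: [546.5, 9.3, 231.2]
orientation: [-0.001, 1.0, 0.0, -0.0]
force: [1.5, 0.8, 0.2]
width: 85.2
gripper_force: 0.0
```

Call:
{"fn": "jog_arm", "kwargs": {
  "series": [
    {"x": -20,"y": -47,"z": 0,"rx": 0,"ry": 0,"rz": 0,"claw": -1},
    {"x": -20,"y": -47,"z": 0,"rx": 0,"ry": 0,"rz": 0,"claw": -1},
    {"x": -20,"y": -47,"z": 0,"rx": 0,"ry": 0,"rz": 0,"claw": -1},
    {"x": 0,"y": 0,"z": 0,"rx": 0,"ry": 0,"rz": 0,"claw": -1},
    {"x": 0,"y": 0,"z": 0,"rx": 0,"ry": 0,"rz": 0,"claw": -1}
  ]
}}

```text
time_s: 2.2
eef_pos: [604.8, -128.1, 230.6]
orientation: [0.001, 1.0, -0.0, -0.001]
force: [0.4, 0.7, -1.2]
width: 85.5
gripper_force: 0.0
```

Run:
```python
from h import *
from workcell import r
np.set_printoptions(precision=1,suppress=True)
print(r.get_state()['eef_pos'],r.get_state()['qpos'])
c=r.calibration('wrist');im=r.snapshot('wrist')
cv2.imwrite('pics/w1.png',im[:,:,::-1])
print({k:np.round(v,4) for k,v in c.items()},proj([[609.5,-145.5,14],[609.5,-145.5,121]],c))
```

```text
[ 604.8 -128.1  230.6] [-0.1  0.4  0.3  1.7 -0.1  1.1  1.8]
{'mtx': array([[311. ,   0. , 281.7],
       [  0. , 311. , 206.3],
       [  0. ,   0. ,   1. ]]), 'k1': np.float64(0.0069), 'origin': array([ 533.3, -126.9,  373. ]), 'attitude': array([-0.1, -0.1,  0.7,  0.7])} [[266.  183.4]
 [259.8 209.8]]
```

View pics/w1.png

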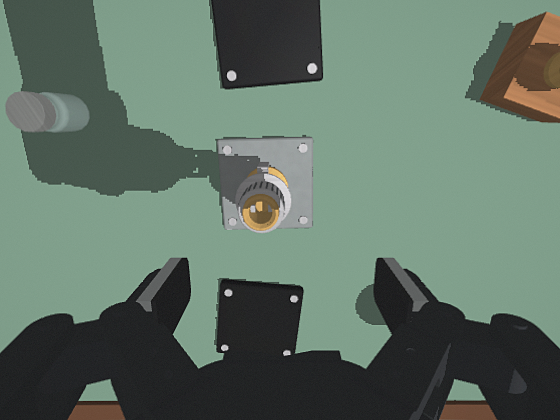

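The wrist view shows the grey plate at (217,139) to (313,229), centred at about (266,184) as predicted. The rim is at about (261,213) and the vial at (45,110), well clear of the fingers.

Run:
```python
from h import *
from workcell import r
np.set_printoptions(precision=1,suppress=True)
c=r.calibration('wrist')
print(np.mean([onz(p,14,c) for p in((217,139),(312,138),(313,228),(222,229))],0))
for z in(114,121,128):print(onz((261,213),z,c))
im=r.snapshot('wrist')[120:270,170:370,::-1]
cv2.imwrite('pics/w1c.png',cv2.resize(im,(800,600),interpolation=cv2.INTER_CUBIC))
```

```text
[ 611.8 -143.2   14. ]
[ 614.6 -142.9  114. ]
[ 612.4 -142.4  121. ]
[ 610.2 -142.   128. ]
```

View pics/w1c.png

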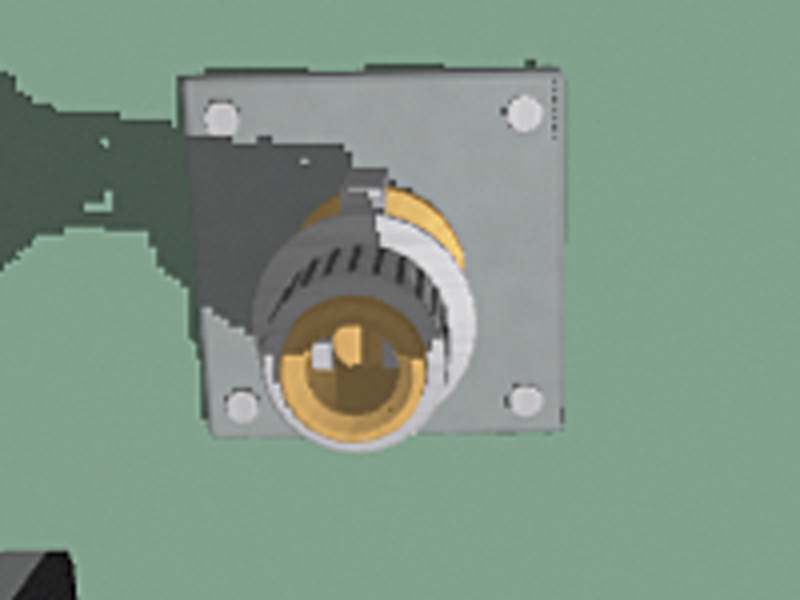

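Call:
{"fn": "jog_arm", "kwargs": {
  "series": [
    {"x": -5.7,"y": -16.4,"z": 10,"rx": 0,"ry": 0,"rz": 0,"claw": -1},
    {"x": 0,"y": 0,"z": 30,"rx": 0,"ry": 0,"rz": 0,"claw": -1},
    {"x": 0,"y": 0,"z": 30,"rx": 0,"ry": 0,"rz": 0,"claw": -1},
    {"x": 0,"y": 0,"z": 25,"rx": 0,"ry": 0,"rz": 0,"claw": -1},
    {"x": 0,"y": 0,"z": 20,"rx": 0,"ry": 0,"rz": 0,"claw": -1},
    {"x": 0,"y": 0,"z": 15,"rx": 0,"ry": 0,"rz": 0,"claw": -1},
    {"x": 0,"y": 0,"z": 10,"rx": 0,"ry": 0,"rz": 0,"claw": -1},
    {"x": 0,"y": 0,"z": 0,"rx": 0,"ry": 0,"rz": 0,"claw": -1}
  ]
}}

```text
time_s: 3.1
eef_pos: [610.2, -142.0, 90.3]
orientation: [-0.001, 1.0, 0.0, -0.001]
force: [0.8, -0.6, -1.3]
width: 84.8
gripper_force: 0.0
```

Call:
{"fn": "jog_arm", "kwargs": {
  "force": 20,
  "series": [
    {"x": 0,"y": -2,"z": 1,"rx": 0,"ry": 0,"rz": 0,"claw": -0.5},
    {"x": 0,"y": 0,"z": 0,"rx": 0,"ry": 0,"rz": 0,"claw": 0},
    {"x": 0,"y": 0,"z": 0,"rx": 0,"ry": 0,"rz": 0,"claw": 0.3},
    {"x": 0,"y": 0,"z": 0,"rx": 0,"ry": 0,"rz": 0,"claw": 0.3},
    {"x": 0,"y": 0,"z": 0,"rx": 0,"ry": 0,"rz": 0,"claw": 0.3}
  ]
}}

```text
time_s: 3.6
eef_pos: [611.4, -146.1, 91.2]
orientation: [-0.0, 1.0, -0.0, 0.001]
force: [-0.7, -2.5, 3.9]
width: 39.5
gripper_force: 25.8
```

Call:
{"fn": "jog_arm", "kwargs": {
  "force": 70,
  "series": [
    {"x": 0,"y": 0,"z": 0,"rx": 0,"ry": 0,"rz": 0,"claw": 0.4},
    {"x": 0,"y": 0,"z": 0,"rx": 0,"ry": 0,"rz": 0,"claw": 0.4},
    {"x": 0,"y": 0,"z": 2,"rx": 0,"ry": 0,"rz": 0,"claw": 0.4},
    {"x": 0,"y": 0,"z": 2,"rx": 0,"ry": 0,"rz": 0,"claw": 0.4},
    {"x": 0,"y": 0,"z": 2,"rx": 0,"ry": 0,"rz": 0,"claw": 0.4},
    {"x": 0,"y": 0,"z": 2,"rx": 0,"ry": 0,"rz": 0,"claw": 0.4}
  ]
}}

```text
time_s: 4.2
eef_pos: [611.4, -146.1, 82.7]
orientation: [-0.0, 1.0, -0.001, 0.001]
force: [-0.2, -4.7, 6.1]
width: 38.5
gripper_force: 72.2
```

Call:
{"fn": "jog_arm", "kwargs": {
  "series": [
    {"x": 0,"y": 0,"z": 1,"rx": 0,"ry": 0,"rz": 0,"claw": 0.4},
    {"x": 0,"y": 0,"z": 1,"rx": 0,"ry": 0,"rz": 0,"claw": 0.4},
    {"x": 0,"y": 0,"z": 1,"rx": 0,"ry": 0,"rz": 0,"claw": 0.4},
    {"x": 0,"y": 0,"z": 0,"rx": 0,"ry": 0,"rz": 0,"claw": 0.4}
  ]
}}

```text
time_s: 4.6
eef_pos: [611.4, -146.1, 79.9]
orientation: [-0.0, 1.0, -0.001, 0.001]
force: [-0.3, -4.8, 8.1]
width: 39.1
gripper_force: 72.2
```

Call:
{"fn": "jog_arm", "kwargs": {
  "series": [
    {"x": 0,"y": 0,"z": 0.7,"rx": 0,"ry": 0,"rz": 0,"claw": 0.4},
    {"x": 0,"y": 0,"z": 0,"rx": 0,"ry": 0,"rz": 0,"claw": 0.4}
  ]
}}

```text
time_s: 4.8
eef_pos: [611.5, -146.1, 79.3]
orientation: [-0.0, 1.0, -0.0, 0.001]
force: [-1.1, -4.2, 9.6]
width: 38.5
gripper_force: 72.2
```

Call:
{"fn": "jog_arm", "kwargs": {
  "series": [
    {"x": 0,"y": 0,"z": 0.7,"rx": 0,"ry": 0,"rz": 0,"claw": 0.4},
    {"x": 0,"y": 0,"z": 0,"rx": 0,"ry": 0,"rz": 0,"claw": 0.4}
  ]
}}

```text
time_s: 5.0
eef_pos: [611.5, -146.1, 78.8]
orientation: [-0.0, 1.0, -0.0, 0.001]
force: [-1.0, -4.1, 9.5]
width: 38.5
gripper_force: 72.7
```

Call:
{"fn": "jog_arm", "kwargs": {
  "series": [
    {"x": 0,"y": 0,"z": 0.7,"rx": 0,"ry": 0,"rz": 0,"claw": 0.4},
    {"x": 0,"y": 0,"z": 0,"rx": 0,"ry": 0,"rz": 0,"claw": 0.4}
  ]
}}

```text
time_s: 5.2
eef_pos: [611.5, -146.2, 78.8]
orientation: [-0.0, 1.0, -0.0, 0.001]
force: [-3.4, -4.2, 14.8]
width: 38.8
gripper_force: 73.3
```

Call:
{"fn": "jog_arm", "kwargs": {
  "series": [
    {"x": 0,"y": 0,"z": -1.5,"rx": 0,"ry": 0,"rz": 0,"claw": 0.4},
    {"x": 0,"y": 0,"z": -1.5,"rx": 0,"ry": 0,"rz": 0,"claw": 0.4},
    {"x": 0,"y": 0,"z": 0,"rx": 0,"ry": 0,"rz": 0,"claw": -0.1},
    {"x": 0,"y": 0,"z": 0,"rx": 0,"ry": 0,"rz": 0,"claw": -0.5},
    {"x": 0,"y": 0,"z": 0,"rx": 0,"ry": 0,"rz": 0,"claw": -1},
    {"x": 0,"y": 0,"z": 0,"rx": 0,"ry": 0,"rz": 0,"claw": -1},
    {"x": 0,"y": 0,"z": 0,"rx": 0,"ry": 0,"rz": 0,"claw": -1}
  ]
}}

```text
time_s: 5.9
eef_pos: [610.7, -144.7, 79.8]
orientation: [-0.001, 1.0, 0.0, -0.0]
force: [0.2, -0.5, 0.6]
width: 85.4
gripper_force: 0.0
```

Call:
{"fn": "jog_arm", "kwargs": {
  "series": [
    {"x": 0,"y": 0,"z": -10,"rx": 0,"ry": 0,"rz": 0,"claw": -1},
    {"x": 0,"y": 0,"z": -20,"rx": 0,"ry": 0,"rz": 0,"claw": -1},
    {"x": 0,"y": 0,"z": -30,"rx": 0,"ry": 0,"rz": 0,"claw": -1},
    {"x": 0,"y": 0,"z": -40,"rx": 0,"ry": 0,"rz": 0,"claw": -1},
    {"x": 0,"y": 0,"z": -40,"rx": 0,"ry": 0,"rz": 0,"claw": -1},
    {"x": 0,"y": 0,"z": -10,"rx": 0,"ry": 0,"rz": 0,"claw": -1},
    {"x": 0,"y": 0,"z": 0,"rx": 0,"ry": 0,"rz": 0,"claw": -1}
  ]
}}

```text
time_s: 6.6
eef_pos: [612.1, -145.4, 233.0]
orientation: [-0.001, 1.0, -0.0, 0.002]
force: [-0.4, 0.3, 0.2]
width: 85.4
gripper_force: 0.0
```

Run:
```python
from h import *
from workcell import r
np.set_printoptions(precision=1,suppress=True)
print(r.get_state()['eef_pos'])
c=r.calibration('wrist');w=r.snapshot('wrist');s=r.snapshot('scene')
for z in(114,121,128):print(proj([611.5,-146.2,z],c))
a=cv2.resize(w[120:270,170:370],(400,300),interpolation=cv2.INTER_CUBIC)
b=cv2.resize(s[190:250,192:272],(400,300),interpolation=cv2.INTER_CUBIC)
cv2.imwrite('pics/c2.png',np.hstack([a,b])[:,:,::-1])
```

```text
[ 612.1 -145.4  233. ]
[[279.6 199.9]]
[[279.5 202.1]]
[[279.5 204.4]]
```

View pics/c2.png

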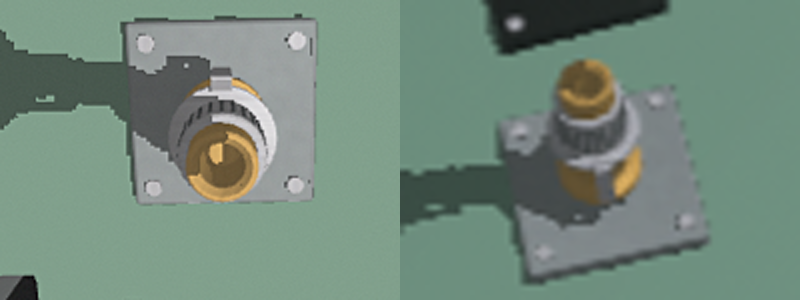

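The sleeve's top now stands well below the rim, with the catches hooked over the flange, so it is held. The rim centre in the wrist picture is at about (281,200), so the axis is near (610.5, -145.7). Now to the gauge.

Call:
{"fn": "jog_arm", "kwargs": {
  "series": [
    {"x": 18,"y": 42,"z": 0,"rx": 0,"ry": 0,"rz": 0,"claw": -1},
    {"x": 18,"y": 42,"z": 0,"rx": 0,"ry": 0,"rz": 0,"claw": -1},
    {"x": 18,"y": 42,"z": 0,"rx": 0,"ry": 0,"rz": 0,"claw": -1},
    {"x": 18,"y": 42,"z": 0,"rx": 0,"ry": 0,"rz": 0,"claw": -1},
    {"x": 18,"y": 42,"z": 0,"rx": 0,"ry": 0,"rz": 0,"claw": -1},
    {"x": 18,"y": 42,"z": 0,"rx": 0,"ry": 0,"rz": 0,"claw": -1},
    {"x": 16,"y": 40,"z": 0,"rx": 0,"ry": 0,"rz": 0,"claw": -1},
    {"x": 0,"y": 0,"z": 0,"rx": 0,"ry": 0,"rz": 0,"claw": -1}
  ]
}}

```text
time_s: 7.5
eef_pos: [482.8, 152.9, 228.4]
orientation: [-0.006, 1.0, 0.001, -0.002]
force: [-0.4, -0.7, -0.2]
width: 85.3
gripper_force: 0.0
```

Run:
```python
from h import *
from workcell import r
np.set_printoptions(precision=1,suppress=True)
print(r.get_state()['eef_pos'])
c=r.calibration('wrist');w=r.snapshot('wrist')
u=proj([488,146,95],c)[0];print(u)
g=w.astype(int).min(2)
x0,y0=int(u[0])-50,int(u[1])-40
m=(g>140).astype('uint8'); m[:y0]=0;m[y0+80:]=0;m[:,:x0]=0;m[:,x0+100:]=0
n,l,st,ce=cv2.connectedComponentsWithStats(m)
for i in range(1,n):
    if st[i,4]>100: print(st[i],ce[i],onz(ce[i],95,c))
cv2.imwrite('pics/g.png',cv2.resize(w[y0:y0+80,x0:x0+100],(600,480),interpolation=cv2.INTER_CUBIC)[:,:,::-1]);print(x0,y0)
```

```text
[482.8 152.9 228.4]
[272.7 203. ]
[ 253  185   42   41 1162] [274.9 206.8] [491.5 148.   95. ]
222 163
```

View pics/g.png

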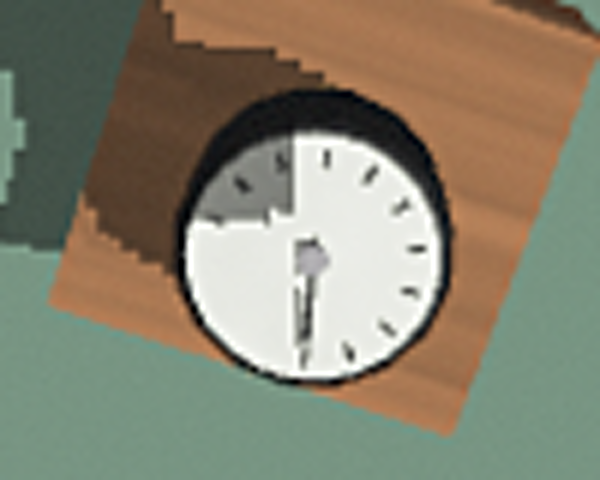

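The crop shows the dial of the gauge centred at about picture (273.7,205.3), i.e. near (489,146.5). Descending to grasp it.

Call:
{"fn": "jog_arm", "kwargs": {
  "series": [
    {"x": -6,"y": -6.4,"z": 20,"rx": 0,"ry": 0,"rz": 0,"claw": -1},
    {"x": 0,"y": 0,"z": 35,"rx": 0,"ry": 0,"rz": 0,"claw": -1},
    {"x": 0,"y": 0,"z": 35,"rx": 0,"ry": 0,"rz": 0,"claw": -1},
    {"x": 0,"y": 0,"z": 25,"rx": 0,"ry": 0,"rz": 0,"claw": -1},
    {"x": 0,"y": 0,"z": 20,"rx": 0,"ry": 0,"rz": 0,"claw": -1},
    {"x": 0,"y": 0,"z": 15,"rx": 0,"ry": 0,"rz": 0,"claw": -1},
    {"x": 0,"y": 0,"z": 10,"rx": 0,"ry": 0,"rz": 0,"claw": -1},
    {"x": 0,"y": 0,"z": 0,"rx": 0,"ry": 0,"rz": 0,"claw": -1}
  ]
}}

```text
time_s: 8.35
eef_pos: [491.4, 138.9, 68.4]
orientation: [0.0, 1.0, -0.001, -0.002]
force: [0.2, 0.1, 0.3]
width: 85.4
gripper_force: 0.0
```

Call:
{"fn": "jog_arm", "kwargs": {
  "series": [
    {"x": 2,"y": 7,"z": 5,"rx": 0,"ry": 0,"rz": 0,"claw": -1},
    {"x": 0,"y": 0,"z": 0,"rx": 0,"ry": 0,"rz": 0,"claw": -1},
    {"x": 0,"y": 0,"z": 0,"rx": 0,"ry": 0,"rz": 0,"claw": -1}
  ]
}}

```text
time_s: 8.65
eef_pos: [490.8, 147.9, 65.7]
orientation: [-0.001, 1.0, 0.0, 0.0]
force: [0.3, -0.4, -0.3]
width: 85.3
gripper_force: 0.0
```

Call:
{"fn": "jog_arm", "kwargs": {
  "force": 30,
  "series": [
    {"x": 1,"y": -1,"z": 3.5,"rx": 0,"ry": 0,"rz": 0,"claw": -0.5},
    {"x": 0,"y": 0,"z": 0,"rx": 0,"ry": 0,"rz": 0,"claw": -0.1},
    {"x": 0,"y": 0,"z": 0,"rx": 0,"ry": 0,"rz": 0,"claw": 0.2},
    {"x": 0,"y": 0,"z": 0,"rx": 0,"ry": 0,"rz": 0,"claw": 0.2},
    {"x": 0,"y": 0,"z": 0,"rx": 0,"ry": 0,"rz": 0,"claw": 0.2},
    {"x": 0,"y": 0,"z": 0,"rx": 0,"ry": 0,"rz": 0,"claw": 0.2}
  ]
}}

```text
time_s: 9.25
eef_pos: [489.7, 146.2, 61.9]
orientation: [-0.0, 1.0, -0.0, 0.0]
force: [-0.7, -1.5, 4.2]
width: 43.4
gripper_force: 30.4
```

Call:
{"fn": "jog_arm", "kwargs": {
  "force": 50,
  "series": [
    {"x": 0,"y": 0,"z": 0,"rx": 0,"ry": 0,"rz": 0,"claw": 0.3},
    {"x": 0,"y": 0,"z": -5,"rx": 0,"ry": 0,"rz": 0,"claw": 0.3},
    {"x": 0,"y": 0,"z": -10,"rx": 0,"ry": 0,"rz": 0,"claw": 0.3},
    {"x": 0,"y": 0,"z": -20,"rx": 0,"ry": 0,"rz": 0,"claw": 0.3},
    {"x": 0,"y": 0,"z": -30,"rx": 0,"ry": 0,"rz": 0,"claw": 0.3},
    {"x": 0,"y": 0,"z": -40,"rx": 0,"ry": 0,"rz": 0,"claw": 0.3},
    {"x": 0,"y": 0,"z": -40,"rx": 0,"ry": 0,"rz": 0,"claw": 0.3},
    {"x": 0,"y": 0,"z": 0,"rx": 0,"ry": 0,"rz": 0,"claw": 0.3}
  ]
}}

```text
time_s: 10.05
eef_pos: [492.8, 147.6, 212.5]
orientation: [-0.0, 1.0, 0.002, 0.005]
force: [-0.5, 1.0, -1.2]
width: 42.5
gripper_force: 51.1
```

Call:
{"fn": "jog_arm", "kwargs": {
  "series": [
    {"x": -15,"y": -37,"z": 0,"rx": 0,"ry": 0,"rz": 0,"claw": 0.3},
    {"x": -15,"y": -37,"z": 0,"rx": 0,"ry": 0,"rz": 0,"claw": 0.3},
    {"x": -15,"y": -37,"z": 0,"rx": 0,"ry": 0,"rz": 0,"claw": 0.3},
    {"x": -15,"y": -37,"z": 0,"rx": 0,"ry": 0,"rz": 0,"claw": 0.3},
    {"x": -15,"y": -37,"z": 0,"rx": 0,"ry": 0,"rz": 0,"claw": 0.3},
    {"x": -15,"y": -37,"z": 0,"rx": 0,"ry": 0,"rz": 0,"claw": 0.3},
    {"x": -15,"y": -37,"z": 0,"rx": 0,"ry": 0,"rz": 0,"claw": 0.3},
    {"x": -13,"y": -34,"z": 0,"rx": 0,"ry": 0,"rz": 0,"claw": 0.3}
  ]
}}

```text
time_s: 10.85
eef_pos: [607.8, -148.2, 206.0]
orientation: [-0.0, 1.0, 0.0, -0.001]
force: [0.8, 0.5, -1.6]
width: 43.0
gripper_force: 51.4
```

Call:
{"fn": "jog_arm", "kwargs": {
  "series": [
    {"x": 0,"y": 0,"z": 0,"rx": 0,"ry": 0,"rz": 0,"claw": 0.3},
    {"x": 0,"y": 0,"z": 0,"rx": 0,"ry": 0,"rz": 0,"claw": 0.3},
    {"x": 0,"y": 0,"z": 0,"rx": 0,"ry": 0,"rz": 0,"claw": 0.3}
  ]
}}

```text
time_s: 11.15
eef_pos: [607.4, -145.0, 206.1]
orientation: [-0.001, 1.0, 0.001, -0.001]
force: [-0.1, -0.2, -1.9]
width: 42.7
gripper_force: 51.5
```

Run:
```python
from h import *
from workcell import r
np.set_printoptions(precision=2,suppress=True)
e=r.get_state();print(e['eef_pos'],e['orientation'],e['force'])
p=e['eef_pos']
c=r.calibration('wrist');w=r.snapshot('wrist');s=r.snapshot('scene')
print('wrist dial pred',proj(p+[0,0,32.7],c))
cs=r.calibration('scene')
print('scene dial pred',proj(p+[0,0,32.7],cs))
a=cv2.resize(w[150:350,180:380],(400,400),interpolation=cv2.INTER_CUBIC)
b=cv2.resize(s[150:250,180:280],(400,400),interpolation=cv2.INTER_CUBIC)
cv2.imwrite('pics/c3.png',np.hstack([a,b])[:,:,::-1])
```

```text
[ 607.38 -144.97  206.05] [-0.  1.  0. -0.] [-0.08 -0.23 -1.95]
wrist dial pred [[278.97 300.78]]
scene dial pred [[224.45 181.45]]
```

View pics/c3.png

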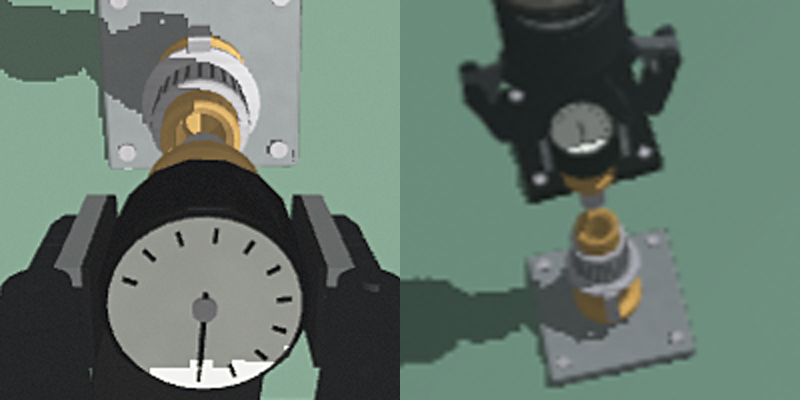

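The gauge hangs straight in the grip (dial at about wrist 282,301, 1 mm from prediction), its plug just above the mouth, and the sleeve is still back. Centring and lowering.

Call:
{"fn": "jog_arm", "kwargs": {
  "series": [
    {"x": -3,"y": -1,"z": 5,"rx": 0,"ry": 0,"rz": 0,"claw": 0.3},
    {"x": 0,"y": 0,"z": 8,"rx": 0,"ry": 0,"rz": 0,"claw": 0.3},
    {"x": 0,"y": 0,"z": 6,"rx": 0,"ry": 0,"rz": 0,"claw": 0.3},
    {"x": 0,"y": 0,"z": 0,"rx": 0,"ry": 0,"rz": 0,"claw": 0.3},
    {"x": 0,"y": 0,"z": 0,"rx": 0,"ry": 0,"rz": 0,"claw": 0.3}
  ]
}}

```text
time_s: 11.75
eef_pos: [610.7, -147.5, 187.3]
orientation: [-0.001, 1.0, 0.0, -0.0]
force: [-0.7, 0.0, -2.7]
width: 42.3
gripper_force: 51.5
```

Tip is at about z 132; lowering in small steps with a force check.

Call:
{"fn": "jog_arm", "kwargs": {
  "series": [
    {"x": 0,"y": 1,"z": 2,"rx": 0,"ry": 0,"rz": 0,"claw": 0.3},
    {"x": 0,"y": 0,"z": 2,"rx": 0,"ry": 0,"rz": 0,"claw": 0.3},
    {"x": 0,"y": 0,"z": 1,"rx": 0,"ry": 0,"rz": 0,"claw": 0.3},
    {"x": 0,"y": 0,"z": 0,"rx": 0,"ry": 0,"rz": 0,"claw": 0.3}
  ]
}}

```text
time_s: 12.15
eef_pos: [610.8, -146.5, 182.6]
orientation: [-0.001, 1.0, 0.0, -0.0]
force: [-0.6, 0.7, -1.6]
width: 42.7
gripper_force: 51.5
```

Call:
{"fn": "jog_arm", "kwargs": {
  "series": [
    {"x": 0,"y": 0,"z": 1,"rx": 0,"ry": 0,"rz": 0,"claw": 0.3},
    {"x": 0,"y": 0,"z": 1,"rx": 0,"ry": 0,"rz": 0,"claw": 0.3},
    {"x": 0,"y": 0,"z": 0,"rx": 0,"ry": 0,"rz": 0,"claw": 0.3}
  ]
}}

```text
time_s: 12.45
eef_pos: [610.8, -146.5, 180.5]
orientation: [-0.001, 1.0, 0.0, -0.0]
force: [0.4, -0.1, -2.0]
width: 42.3
gripper_force: 51.5
```

Call:
{"fn": "jog_arm", "kwargs": {
  "series": [
    {"x": 0,"y": 0,"z": 1,"rx": 0,"ry": 0,"rz": 0,"claw": 0.3},
    {"x": 0,"y": 0,"z": 1,"rx": 0,"ry": 0,"rz": 0,"claw": 0.3},
    {"x": 0,"y": 0,"z": 0,"rx": 0,"ry": 0,"rz": 0,"claw": 0.3}
  ]
}}

```text
time_s: 12.75
eef_pos: [610.7, -146.4, 178.5]
orientation: [-0.001, 1.0, 0.0, -0.0]
force: [-0.2, 0.1, -2.7]
width: 42.8
gripper_force: 51.5
```

Tip is at about z 123 and still free.

Call:
{"fn": "jog_arm", "kwargs": {
  "series": [
    {"x": 0,"y": 0,"z": 1,"rx": 0,"ry": 0,"rz": 0,"claw": 0.3},
    {"x": 0,"y": 0,"z": 1,"rx": 0,"ry": 0,"rz": 0,"claw": 0.3},
    {"x": 0,"y": 0,"z": 0,"rx": 0,"ry": 0,"rz": 0,"claw": 0.3}
  ]
}}

```text
time_s: 13.05
eef_pos: [610.8, -146.5, 176.5]
orientation: [-0.001, 1.0, 0.0, -0.0]
force: [-0.5, 0.4, -2.6]
width: 42.5
gripper_force: 51.5
```

Call:
{"fn": "jog_arm", "kwargs": {
  "series": [
    {"x": 0,"y": 0,"z": 1,"rx": 0,"ry": 0,"rz": 0,"claw": 0.3},
    {"x": 0,"y": 0,"z": 1,"rx": 0,"ry": 0,"rz": 0,"claw": 0.3},
    {"x": 0,"y": 0,"z": 0,"rx": 0,"ry": 0,"rz": 0,"claw": 0.3}
  ]
}}

```text
time_s: 13.35
eef_pos: [610.7, -146.5, 174.5]
orientation: [-0.001, 1.0, 0.0, -0.0]
force: [-1.0, 0.1, -2.5]
width: 43.1
gripper_force: 51.5
```

Call:
{"fn": "jog_arm", "kwargs": {
  "series": [
    {"x": 0,"y": 0,"z": 1,"rx": 0,"ry": 0,"rz": 0,"claw": 0.3},
    {"x": 0,"y": 0,"z": 1,"rx": 0,"ry": 0,"rz": 0,"claw": 0.3},
    {"x": 0,"y": 0,"z": 0,"rx": 0,"ry": 0,"rz": 0,"claw": 0.3}
  ]
}}

```text
time_s: 13.65
eef_pos: [610.8, -146.5, 172.5]
orientation: [-0.001, 1.0, 0.0, -0.0]
force: [-0.5, -0.2, -2.8]
width: 42.6
gripper_force: 51.5
```

Call:
{"fn": "jog_arm", "kwargs": {
  "series": [
    {"x": 0,"y": 0,"z": 1,"rx": 0,"ry": 0,"rz": 0,"claw": 0.3},
    {"x": 0,"y": 0,"z": 1,"rx": 0,"ry": 0,"rz": 0,"claw": 0.3},
    {"x": 0,"y": 0,"z": 0,"rx": 0,"ry": 0,"rz": 0,"claw": 0.3}
  ]
}}

```text
time_s: 13.95
eef_pos: [610.8, -146.5, 170.5]
orientation: [-0.001, 1.0, 0.0, -0.0]
force: [0.0, 0.5, -2.3]
width: 42.9
gripper_force: 51.5
```

Call:
{"fn": "jog_arm", "kwargs": {
  "series": [
    {"x": 0,"y": 0,"z": 1,"rx": 0,"ry": 0,"rz": 0,"claw": 0.3},
    {"x": 0,"y": 0,"z": 1,"rx": 0,"ry": 0,"rz": 0,"claw": 0.3},
    {"x": 0,"y": 0,"z": 0,"rx": 0,"ry": 0,"rz": 0,"claw": 0.3}
  ]
}}

```text
time_s: 14.25
eef_pos: [610.7, -146.4, 168.5]
orientation: [-0.001, 1.0, 0.0, -0.0]
force: [-1.1, -0.9, -2.5]
width: 42.7
gripper_force: 51.5
```

Call:
{"fn": "jog_arm", "kwargs": {
  "series": [
    {"x": 0,"y": 0,"z": 1,"rx": 0,"ry": 0,"rz": 0,"claw": 0.3},
    {"x": 0,"y": 0,"z": 1,"rx": 0,"ry": 0,"rz": 0,"claw": 0.3},
    {"x": 0,"y": 0,"z": 0,"rx": 0,"ry": 0,"rz": 0,"claw": 0.3}
  ]
}}

```text
time_s: 14.55
eef_pos: [610.8, -146.5, 166.5]
orientation: [-0.001, 1.0, 0.0, -0.0]
force: [-0.3, -0.7, -3.5]
width: 42.7
gripper_force: 51.5
```

Call:
{"fn": "jog_arm", "kwargs": {
  "series": [
    {"x": 0,"y": 0,"z": 1,"rx": 0,"ry": 0,"rz": 0,"claw": 0.3},
    {"x": 0,"y": 0,"z": 1,"rx": 0,"ry": 0,"rz": 0,"claw": 0.3},
    {"x": 0,"y": 0,"z": 0,"rx": 0,"ry": 0,"rz": 0,"claw": 0.3}
  ]
}}

```text
time_s: 14.85
eef_pos: [610.7, -146.5, 164.5]
orientation: [-0.001, 1.0, 0.0, -0.0]
force: [-0.2, -0.2, -2.2]
width: 42.6
gripper_force: 51.5
```

Call:
{"fn": "jog_arm", "kwargs": {
  "series": [
    {"x": 0,"y": 0,"z": 1,"rx": 0,"ry": 0,"rz": 0,"claw": 0.3},
    {"x": 0,"y": 0,"z": 1,"rx": 0,"ry": 0,"rz": 0,"claw": 0.3},
    {"x": 0,"y": 0,"z": 0,"rx": 0,"ry": 0,"rz": 0,"claw": 0.3}
  ]
}}

```text
time_s: 15.15
eef_pos: [610.8, -146.5, 162.5]
orientation: [-0.001, 1.0, 0.0, -0.0]
force: [1.1, 1.0, -2.2]
width: 43.0
gripper_force: 51.5
```

Call:
{"fn": "jog_arm", "kwargs": {
  "series": [
    {"x": 0,"y": 0,"z": 1,"rx": 0,"ry": 0,"rz": 0,"claw": 0.3},
    {"x": 0,"y": 0,"z": 1,"rx": 0,"ry": 0,"rz": 0,"claw": 0.3},
    {"x": 0,"y": 0,"z": 0,"rx": 0,"ry": 0,"rz": 0,"claw": 0.3}
  ]
}}

```text
time_s: 15.45
eef_pos: [610.8, -146.5, 160.5]
orientation: [-0.001, 1.0, 0.0, -0.0]
force: [-0.0, -0.3, -2.3]
width: 42.5
gripper_force: 51.5
```

Call:
{"fn": "jog_arm", "kwargs": {
  "series": [
    {"x": 0,"y": 0,"z": 1,"rx": 0,"ry": 0,"rz": 0,"claw": 0.3},
    {"x": 0,"y": 0,"z": 1,"rx": 0,"ry": 0,"rz": 0,"claw": 0.3},
    {"x": 0,"y": 0,"z": 0,"rx": 0,"ry": 0,"rz": 0,"claw": 0.3}
  ]
}}

```text
time_s: 15.75
eef_pos: [610.8, -146.4, 158.5]
orientation: [-0.001, 1.0, 0.0, -0.0]
force: [0.1, 0.4, -2.5]
width: 42.8
gripper_force: 51.5
```

Call:
{"fn": "jog_arm", "kwargs": {
  "series": [
    {"x": 0,"y": 0,"z": 1,"rx": 0,"ry": 0,"rz": 0,"claw": 0.3},
    {"x": 0,"y": 0,"z": 1,"rx": 0,"ry": 0,"rz": 0,"claw": 0.3},
    {"x": 0,"y": 0,"z": 0,"rx": 0,"ry": 0,"rz": 0,"claw": 0.3}
  ]
}}

```text
time_s: 16.05
eef_pos: [610.8, -146.5, 156.5]
orientation: [-0.001, 1.0, 0.0, -0.0]
force: [-0.0, -0.1, -2.3]
width: 42.7
gripper_force: 51.5
```

Call:
{"fn": "jog_arm", "kwargs": {
  "series": [
    {"x": 0,"y": 0,"z": 1,"rx": 0,"ry": 0,"rz": 0,"claw": 0.3},
    {"x": 0,"y": 0,"z": 1,"rx": 0,"ry": 0,"rz": 0,"claw": 0.3},
    {"x": 0,"y": 0,"z": 0,"rx": 0,"ry": 0,"rz": 0,"claw": 0.3}
  ]
}}

```text
time_s: 16.35
eef_pos: [611.0, -146.5, 154.7]
orientation: [-0.001, 1.0, 0.0, 0.0]
force: [0.6, -0.7, -2.0]
width: 42.8
gripper_force: 51.5
```

Call:
{"fn": "jog_arm", "kwargs": {
  "series": [
    {"x": 0,"y": 0,"z": 1,"rx": 0,"ry": 0,"rz": 0,"claw": 0.3},
    {"x": 0,"y": 0,"z": 1,"rx": 0,"ry": 0,"rz": 0,"claw": 0.3},
    {"x": 0,"y": 0,"z": 0,"rx": 0,"ry": 0,"rz": 0,"claw": 0.3}
  ]
}}

```text
time_s: 16.65
eef_pos: [611.1, -146.5, 152.9]
orientation: [-0.001, 1.0, -0.0, 0.0]
force: [-0.9, -0.1, 1.1]
width: 43.1
gripper_force: 51.5
```

Call:
{"fn": "jog_arm", "kwargs": {
  "series": [
    {"x": 0,"y": 0,"z": 1,"rx": 0,"ry": 0,"rz": 0,"claw": 0.3},
    {"x": 0,"y": 0,"z": 0,"rx": 0,"ry": 0,"rz": 0,"claw": 0.3}
  ]
}}

```text
time_s: 16.85
eef_pos: [611.0, -146.5, 151.8]
orientation: [-0.001, 1.0, -0.0, 0.0]
force: [-0.4, -0.2, 2.0]
width: 42.8
gripper_force: 51.5
```

Call:
{"fn": "jog_arm", "kwargs": {
  "series": [
    {"x": 0,"y": 0,"z": 1,"rx": 0,"ry": 0,"rz": 0,"claw": 0.3},
    {"x": 0,"y": 0,"z": 0,"rx": 0,"ry": 0,"rz": 0,"claw": 0.3}
  ]
}}

```text
time_s: 17.05
eef_pos: [611.1, -146.6, 150.9]
orientation: [-0.001, 1.0, 0.0, 0.0]
force: [-0.9, 0.8, 4.1]
width: 42.5
gripper_force: 51.8
```

Call:
{"fn": "jog_arm", "kwargs": {
  "series": [
    {"x": 0,"y": 0,"z": 1,"rx": 0,"ry": 0,"rz": 0,"claw": 0.3},
    {"x": 0,"y": 0,"z": 0,"rx": 0,"ry": 0,"rz": 0,"claw": 0.3}
  ]
}}

```text
time_s: 17.25
eef_pos: [611.2, -146.6, 150.2]
orientation: [-0.001, 1.0, -0.0, 0.0]
force: [0.0, -0.3, 4.4]
width: 42.7
gripper_force: 52.0
```

Call:
{"fn": "jog_arm", "kwargs": {
  "series": [
    {"x": 0,"y": 0,"z": 0.7,"rx": 0,"ry": 0,"rz": 0,"claw": 0.3},
    {"x": 0,"y": 0,"z": 0,"rx": 0,"ry": 0,"rz": 0,"claw": 0.3}
  ]
}}

```text
time_s: 17.45
eef_pos: [611.2, -146.5, 149.5]
orientation: [-0.001, 1.0, 0.0, 0.0]
force: [-1.2, 0.7, 4.8]
width: 42.9
gripper_force: 52.0
```

Call:
{"fn": "jog_arm", "kwargs": {
  "series": [
    {"x": 0,"y": 0,"z": 0.7,"rx": 0,"ry": 0,"rz": 0,"claw": 0.3},
    {"x": 0,"y": 0,"z": 0,"rx": 0,"ry": 0,"rz": 0,"claw": 0.3}
  ]
}}

```text
time_s: 17.65
eef_pos: [611.2, -146.6, 148.9]
orientation: [-0.001, 1.0, -0.0, 0.0]
force: [-1.3, -0.4, 5.8]
width: 42.7
gripper_force: 52.0
```

Call:
{"fn": "jog_arm", "kwargs": {
  "series": [
    {"x": 0,"y": 0,"z": 0.7,"rx": 0,"ry": 0,"rz": 0,"claw": 0.3},
    {"x": 0,"y": 0,"z": 0,"rx": 0,"ry": 0,"rz": 0,"claw": 0.3}
  ]
}}

```text
time_s: 17.85
eef_pos: [611.1, -146.6, 148.0]
orientation: [-0.001, 1.0, -0.0, 0.0]
force: [0.2, 0.4, 4.2]
width: 42.8
gripper_force: 52.0
```

Call:
{"fn": "jog_arm", "kwargs": {
  "series": [
    {"x": 0,"y": 0,"z": 0.7,"rx": 0,"ry": 0,"rz": 0,"claw": 0.3},
    {"x": 0,"y": 0,"z": 0,"rx": 0,"ry": 0,"rz": 0,"claw": 0.3}
  ]
}}

```text
time_s: 18.05
eef_pos: [611.2, -146.5, 147.3]
orientation: [-0.001, 1.0, -0.0, 0.0]
force: [-0.6, 0.7, 4.4]
width: 42.7
gripper_force: 52.0
```

Call:
{"fn": "jog_arm", "kwargs": {
  "series": [
    {"x": 0,"y": 0,"z": 0.7,"rx": 0,"ry": 0,"rz": 0,"claw": 0.3},
    {"x": 0,"y": 0,"z": 0,"rx": 0,"ry": 0,"rz": 0,"claw": 0.3}
  ]
}}

```text
time_s: 18.25
eef_pos: [611.2, -146.5, 146.5]
orientation: [-0.001, 1.0, -0.0, 0.0]
force: [-1.2, 0.9, 4.8]
width: 42.5
gripper_force: 52.0
```

Run:
```python
from h import *
from workcell import r
s=r.snapshot('scene');w=r.snapshot('wrist')
b=cv2.resize(s[180:255,192:267],(400,400),interpolation=cv2.INTER_CUBIC)
a=cv2.resize(w[150:350,180:380],(400,400),interpolation=cv2.INTER_CUBIC)
cv2.imwrite('pics/c4.png',np.hstack([a,b])[:,:,::-1])
```

```text
(no output)
```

View pics/c4.png

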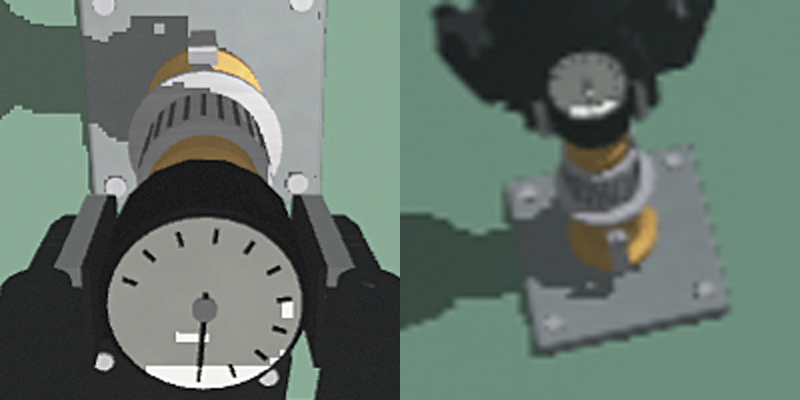

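The sleeve looks to be up, with the flange clear of the catches and more brass below it. I confirm the lock with a gentle pull.

Call:
{"fn": "jog_arm", "kwargs": {
  "series": [
    {"x": 0,"y": 0,"z": -2,"rx": 0,"ry": 0,"rz": 0,"claw": 0.3},
    {"x": 0,"y": 0,"z": -2,"rx": 0,"ry": 0,"rz": 0,"claw": 0.3},
    {"x": 0,"y": 0,"z": -1,"rx": 0,"ry": 0,"rz": 0,"claw": 0.3},
    {"x": 0,"y": 0,"z": 0,"rx": 0,"ry": 0,"rz": 0,"claw": 0.3},
    {"x": 0,"y": 0,"z": 0,"rx": 0,"ry": 0,"rz": 0,"claw": 0.3}
  ]
}}

```text
time_s: 18.85
eef_pos: [610.1, -146.4, 149.9]
orientation: [-0.001, 1.0, 0.0, -0.001]
force: [1.7, -1.0, -10.1]
width: 42.3
gripper_force: 52.2
```

Locked: it resists the pull at -10 N. Easing off, then releasing.

Call:
{"fn": "jog_arm", "kwargs": {
  "series": [
    {"x": 0,"y": 0,"z": 1.5,"rx": 0,"ry": 0,"rz": 0,"claw": 0.3},
    {"x": 0,"y": 0,"z": 1,"rx": 0,"ry": 0,"rz": 0,"claw": 0.3},
    {"x": 0,"y": 0,"z": 0,"rx": 0,"ry": 0,"rz": 0,"claw": 0},
    {"x": 0,"y": 0,"z": 0,"rx": 0,"ry": 0,"rz": 0,"claw": -0.4},
    {"x": 0,"y": 0,"z": 0,"rx": 0,"ry": 0,"rz": 0,"claw": -1},
    {"x": 0,"y": 0,"z": 0,"rx": 0,"ry": 0,"rz": 0,"claw": -1},
    {"x": 0,"y": 0,"z": 0,"rx": 0,"ry": 0,"rz": 0,"claw": -1}
  ]
}}

```text
time_s: 19.55
eef_pos: [610.9, -146.5, 148.7]
orientation: [-0.001, 1.0, 0.0, 0.0]
force: [0.8, -0.1, -0.2]
width: 85.4
gripper_force: 0.0
```

Call:
{"fn": "jog_arm", "kwargs": {
  "series": [
    {"x": 0,"y": 0,"z": -10,"rx": 0,"ry": 0,"rz": 0,"claw": -1},
    {"x": 0,"y": 0,"z": -20,"rx": 0,"ry": 0,"rz": 0,"claw": -1},
    {"x": 0,"y": 0,"z": -30,"rx": 0,"ry": 0,"rz": 0,"claw": -1},
    {"x": 0,"y": 0,"z": -35,"rx": 0,"ry": 0,"rz": 0,"claw": -1},
    {"x": 0,"y": 0,"z": -20,"rx": 0,"ry": 0,"rz": 0,"claw": -1},
    {"x": 0,"y": 0,"z": 0,"rx": 0,"ry": 0,"rz": 0,"claw": -1},
    {"x": 0,"y": 0,"z": 0,"rx": 0,"ry": 0,"rz": 0,"claw": -1}
  ]
}}

```text
time_s: 20.25
eef_pos: [611.0, -146.5, 264.3]
orientation: [-0.001, 1.0, 0.0, 0.001]
force: [0.1, 0.3, 0.2]
width: 85.3
gripper_force: 0.0
```

Run:
```python
from h import *
from workcell import r
s=r.snapshot('scene');w=r.snapshot('wrist')
b=cv2.resize(s[160:260,182:282],(400,400),interpolation=cv2.INTER_CUBIC)
a=cv2.resize(w[120:320,180:380],(400,400),interpolation=cv2.INTER_CUBIC)
cv2.imwrite('pics/c5.png',np.hstack([a,b])[:,:,::-1])
```

```text
(no output)
```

View pics/c5.png

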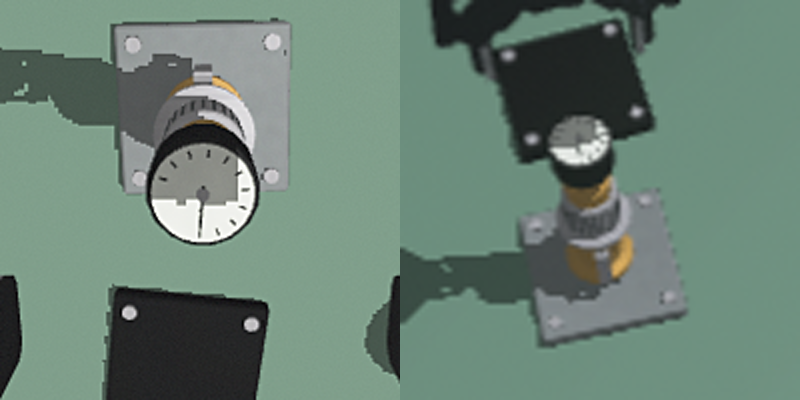

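The gauge stands upright in the outlet with the sleeve up and the gripper clear. Handing in.

```bash
python3 -c "
from workcell import r
print(r.close_job())"
```

```text
the job is handed in; nothing more can be done
None
```

The gauge is locked upright in the air outlet with its sleeve sprung back up and the gripper clear; it held against a gentle 10 N pull, the push in stayed under about 10 N, and the job was handed in at about 20 s (no verdict came back).

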